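# Move the battery pack from the charger to the data logger

### The job

The battery pack on the flat charger is full: press the charger's orange catch pad to free the pack, draw it out, and slide it up into the rail of the blue sloping data logger until it is fully home and its catch clicks. Then prove the catch with a steady tug of about 20 N back along the rail, never over 40 N, and let go so that the pack stays latched; leave the brass weight, the glue bottle and the micrometer as they are.

Things in the scene. Friction and masses are not known exactly. Their poses are not given: they have to be found in the camera images.
- pack: Battery pack, dark grey with a yellow band; the yellow arrow on top points to its front (+x, the way it slides in). Origin: centre of its underside, z up. T-shaped section, 57 high: slippery white foot 90 (x) x 60 x 9 mm, neck 46 wide, body 90 x 50 mm from 19 to 57 mm up. The foot's front 20 mm is a full bar; behind it the foot is open in the middle. About 0.25 kg. Starts latched in the charger.
- pack_body (a point): Middle of the pack's body, 43 mm above its underside, 14 below its top: a good height to grip across the 50 mm width (y); fingertips lower than 20 mm above the underside would hit the rails' lips.
- charger_dock: Slide rail of the black flat charger, fixed. Origin: where the centre of the pack's underside lies when the pack is home and latched; x = the way in (the pack leaves along -x), y across, z square off the bed. The bed is level, 30 mm above the desk, 92 wide, from x = -132 to +72 mm. End wall 34 high at x = 58; housing 60 high behind it.
- logger_dock: Slide rail of the blue data logger, fixed, empty at the start: same rail, axes and origin as charger_dock, but the bed slopes up at 20 degrees along +x (its z leans back towards the mouth); origin 85 mm above the desk. An unlatched pack slips down and out. A push along the rail, up to about 15 N, takes the pack over the tongue; press on to the end stops, then let go.
- logger_mouth (a point): Outer end of the logger rail's flared guide walls, on the bed's centre line, 75 mm before the dock's origin: walls 11 high without lips, 70 mm apart here, narrowing to 63 at logger_rail (the charger is alike). With the pack's centre 87 mm or more before the dock's origin, it can be laid on or lifted off the open bed from above.
- logger_rail (a point): Start of the lips over the logger's rail, 40 mm before the dock's origin and 11 mm above the bed. From here inward: side walls 63 apart (1.5 mm play each side of the foot), lips from 11 to 17 mm above the bed and 49 apart, over the foot (2 mm play). The charger is alike.
- logger_stop (a point): Face of the logger's rubber end stops, 48 mm past the dock's origin: the pack's front end may go 3 mm beyond home. Between them a brass sprung ejector pushes the pack's front back along -x over its last 15 mm, with 3 N rising to 7 N at home. The charger has the same; once its catch is pressed, it drives the pack out about 15 mm, off the catch, where it stays.
- logger_catch: The logger's orange catch, one sprung piece: tongue in the middle of the bed and press pad at the mouth end (as the charger's). Origin at the dock's origin while up; goes down up to 10 mm along the dock's -z, about 7 while the pack's bar lies on the tongue. Latched, the tongue bears the ejector's 7 N or so plus any pull; wanted in the tug: 15 to 60 N in all.
- logger_tongue (a point): Top of the holding edge of the logger's catch tongue (26 wide), 25 mm past the dock's origin and 7 mm above the bed when up; ramped on the mouth side: the pack's front bar pushes it down in passing, and it springs up behind the bar when the pack is home. The charger is alike.
- charger_button (a point): Centre of the top of the charger's orange catch pad, 24 (x) x 38 (y) mm, at the mouth end of the charger, 149 mm before the dock's origin and 2 mm below the bed. Press it straight down 10 mm to its stop; takes about 4 to 6 N.
- charger_catch (a joint): Travel of the charger's catch (pad and tongue together), m: 0 up, 0.010 fully down; the pack is freed at about 0.007. Springs back.
- weight_1: Brass check weight with knob, 38 mm in diameter, 60 high, origin under its centre; bystander.
- glue_bottle: Glue bottle with red cap, 36 x 42 x 106 mm, standing, origin under its centre; bystander.
- micrometer: Outside micrometer with green frame, 47 x 136 x 16 mm, lying flat, origin under its centre; bystander.

How it is judged (in metres and radians):
On the way, in this order (a step that is already met when the one before it is completed fails the run):
1. the charger's catch is pressed down with the pack still in the charger's rail (value of joint charger_catch above 0.006 m and x of pack in the frame of charger_dock above -0.03 m), for 0.1 s.
2. the pack is out of the charger (distance between pack and charger_dock above 0.1 m), for 0.1 s.
3. the latched pack is tugged back against the logger's catch, and the catch holds (contact force between pack and logger_catch above 15 N and x of pack in the frame of logger_dock between -0.004 and 0.003 m and z of logger_catch in the frame of logger_dock above -0.003 m), for 0.2 s.
At the end, for the whole second after the job is handed in: The pack rests released and still in the logger's rail, within 3 to 4 mm of home along, across and above the rail and within 4.5 degrees of its direction, with the logger's catch sprung up behind its bar (under 3 mm down); the charger's catch is back up too (x of pack in the frame of logger_dock between -0.003 and 0.004 m and y of pack in the frame of logger_dock between -0.004 and 0.004 m and z of pack in the frame of logger_dock between -0.003 and 0.004 m and angle between the x axis of pack and the x axis of logger_dock, either way round below 0.08 rad and z of logger_catch in the frame of logger_dock above -0.003 m and value of joint charger_catch below 0.003 m and linear speed of pack below 0.02 m/s); the robot touches nothing.
It fails at once if the brass weight is pushed more than 25 mm or toppled (distance of weight_1 from where it was at the start of the episode above 0.025 m or angle between weight_1's own z axis and vertical above 0.5 rad).
It fails at once if the glue bottle is pushed more than 25 mm or toppled (distance of glue_bottle from where it was at the start of the episode above 0.025 m or angle between glue_bottle's own z axis and vertical above 0.5 rad).
It fails at once if the micrometer is pushed more than 25 mm (distance of micrometer from where it was at the start of the episode above 0.025 m).
It fails at once if the pack is pulled against the logger's catch with over 60 N (ejector and tug together) (contact force between pack and logger_catch above 60 N).
It also fails if it takes over 61 s, if anything falls off the work surface, if the arm or the gripper's body presses on something with over 40 N, if the wrist force passes 120 N, or if a joint passes its speed limit or range.

### The arm

A 6-joint arm with a two-finger parallel gripper is mounted at the origin on a cart in front of the work surface, level with it; the furniture and walls round the work are solid. World frame = base frame: x ahead of the robot, y to its left, z up, the work surface at z = 0. Lengths are in mm, angles in rad, forces in N, time in s.
With the tool pointing down it reaches from about 350 to 975 mm from the base axis. Payload 7.1 kg.
Tool frame: the origin (TCP) lies midway between the tips of the shut fingers; the grasp point (between the pads) lies 19 mm behind it (ctrl.pinch_z is the distance from the TCP to the grasp point, in mm); z points along the fingers, y is the direction in which the jaws open and shut (so a half turn about z gives the same grasp; the last joint's range is limited). The gripper opens to 88 mm and grips with 3 to 60 N. Pads are 20 mm wide; open, the fingers measure 115 mm over their backs; the gripper's body (75 mm by 178 mm) begins 61 mm behind the grasp point.
Start: joints at [1.113, 0.423, 1.63, -0, 1.089, -0.019], TCP at [265.501, 565.786, 222.675] pointing down, gripper open.
Joint ranges: [-3, 3], [-0.9, 2.11], [0.09, 2.58], [-1.31, 4.45], [0.11, 2.69], [-2.54, 2.54]. Speed limits (rad/s): [2.39, 2.39, 3.01, 3.14, 3.14, 3.14].

### API

Orientations are given as a rotation vector (axis times angle).
In Python, from workcell import ctrl gives the robot as it stands.
- The arm moves only by the tool jog_arm, never from a script. Its arguments are lists of equal length, an entry for each row: "xyz": the shift along the world's x, y, z in mm, a list of three; "yaw": the turn about the world's z in degrees. A call has 1 to 20 rows; each row shifts and turns the pose as measured when the row begins; what a row does not reach is not made up. A row lasts 1/12 s, in which the tool goes at most 41.7 mm and 7.16 degrees, less where a joint would pass 70% of its speed; a pose out of reach is approached as far as the arm can. A call with a gripper value outside its range is refused whole. "gripper" is the closure, from 0 (fully open) to 1 (shut), set as the call begins (left out, the last holds). The fingers move at their own pace and stop on an object; the grip force is fixed at half the most. Time passes only in rows, so rows that do not move let the fingers close. It gives the time, the measured TCP pose, the force and the opening at its end, in the units of the state.
- ctrl.get_obs(): the state, without advancing time (a new reading comes with each control period).
- ctrl.get_image(name): name is "scene" or "top" or "wrist"; returns a dict with "img" (480x640x3 uint8, blue, green, red), "K" (3x3 intrinsics, pixels), "R" (3x3) and "t" (3): a world point X has camera coordinates R X + t. Camera axes: x right, y down, z forward; pixel columns grow to the right and rows downward; lengths in mm; the calibration is good to about 2 mm. A picture is of the moment at which its call begins. There is no depth.
- ctrl.close_job(): hands the job in, once; it reports no verdict.
Trained networks look in a picture, given as the dict that the camera call returned (one of the last four; its "shot" number tells which), for a name from the list of things; names that differ only in an ending like _2 or _b are one class to them, and where a whole thing is asked for, a point or a joint stands for the part that bears it (a point fixed in the world has none). Each returns a list of dicts, best first, with "confidence" (0 to 1); they miss things now and then, are a little off and sometimes report something else, mostly with a low value. They report only what shows in the picture. A call takes as long as a camera call.
- ctrl.find_in(picture, thing): "centre" ([column, row] as shares, 0 to 1, of the picture: columns of its width, rows of its height, amid what is visible of it).
- ctrl.regions_of(picture, thing): "region" (480x640 bool, what is visible of it) and "centre" ([column, row] as shares, 0 to 1, of the picture: columns of its width, rows of its height, amid what is visible of it).
- ctrl.pinpoint(picture, thing): "centre" ([column, row] as shares, 0 to 1, of the picture: columns of its width, rows of its height: a listed point, or the origin of a listed thing).
The state is a dict: "t": time; "qpos": joint angles; "qvel": joint speeds; "joint_torque": joint torques, N m; "ee_pos": TCP position; "orientation": TCP orientation; "ft_force": force on the tool from outside, world axes, zero at the start; "moment": the same for the moment, N m; "width": finger opening in mm.
Only numpy, scipy, OpenCV 4.12 (cv2) and the standard library are available. Lean on these libraries where they do the work, as an engineer would, in place of code of your own. Each camera call takes 0.05 s, during which the arm holds its last target.

## Working session

There is one attempt and no reset: what is moved stays moved. The work goes in short steps, Python scripts to look and compute and a tool call to move; the robot and the scene stay as the last step left them, time stands still between calls to the robot, and variables do not carry over. Pictures are saved under pics/ and viewed, and the job is handed in when it is done.

Besides the shell and the picture viewer there is one more tool, called after ">>>" as name(argument=value, ...) on one line, values as JSON. jog_arm: Moves the arm, as the interface text tells. Its arguments: {"type":"object","properties":{"xyz":{"type":"array","items":{"type":"array","items":{"type":"number"}}},"yaw":{"type":"array","items":{"type":"number"}},"gripper":{"type":"number"}},"required":["xyz","yaw"]}

```bash
ls; mkdir -p pics; cat > h.py <<'E'
import numpy as np, cv2
from workcell import ctrl
def shot(name, fn):
    p=ctrl.get_image(name); cv2.imwrite('pics/'+fn,p['img']); return p
def pix(p,X):
    c=np.array(p['R'])@np.array(X,float)+np.array(p['t']).ravel(); u=np.array(p['K'])@c; return u[:2]/u[2]
def ray(p,uv):
    R=np.array(p['R']);t=np.array(p['t']).ravel();o=-R.T@t
    d=R.T@np.linalg.inv(np.array(p['K']))@np.array([uv[0],uv[1],1.]); return o,d/np.linalg.norm(d)
def tri(obs):
    A=np.zeros((3,3));b=np.zeros(3);rs=[ray(p,uv) for p,uv in obs]
    for o,d in rs:
        M=np.eye(3)-np.outer(d,d);A+=M;b+=M@o
    X=np.linalg.solve(A,b)
    return X,[float(np.linalg.norm((np.eye(3)-np.outer(d,d))@(X-o))) for o,d in rs]
def onz(p,uv,z):
    o,d=ray(p,uv); return o+d*(z-o[2])/d[2]
def pp(p,thing):
    r=ctrl.pinpoint(p,thing)
    return [(np.round(np.array(a['centre'])*[640,480],1).tolist(),round(a['confidence'],2)) for a in r[:3]]
E
python3 - <<'E'
from h import *
print(ctrl.get_obs())
ps={n:shot(n,n+'0.png') for n in ('scene','top','wrist')}
for n,p in ps.items(): print(n, p['shot'], 'cam at',ray(p,(320,240)), p['K'][0][0])
for th in ['pack','pack_body','charger_dock','logger_dock','logger_mouth','logger_rail','logger_stop','logger_catch','logger_tongue','charger_button','weight_1','glue_bottle','micrometer']:
    for n,p in ps.items(): print(th,n,pp(p,th))
E
```

```text
pics
{'t': 0.0, 'qpos': array([ 1.11299008e+00,  4.23832335e-01,  1.63068422e+00, -8.62613646e-06,
        1.08859833e+00, -1.89966901e-02]), 'qvel': array([-0.00069827, -0.0008843 ,  0.00110756,  0.00063617, -0.00033898,
       -0.00207095]), 'joint_torque': array([-1.73553963e-03, -5.44625509e+01, -2.73664248e+01,  6.42806897e-02,
        2.26630789e-02, -1.41022260e-04]), 'ee_pos': array([265.27051574, 565.29927033, 221.90927807]), 'orientation': array([-6.83680635e-01, -3.06593671e+00,  2.32607476e-03]), 'ft_force': array([-0.18152707, -0.55446662, -0.8273231 ]), 'moment': array([0.02896116, 0.06778758, 0.00220566]), 'width': 87.8680304301824}
scene 1 cam at (array([ -26.94986439, -118.41241756,  771.124694  ]), array([ 0.59888167,  0.32213808, -0.73319016])) 484.0814420299696
top 2 cam at (array([464.05482883, 227.11362338, 954.58439161]), array([ 0.07826759, -0.02926526, -0.99650275])) 470.2726420496981
wrist 3 cam at (array([204.46295093, 593.99677012, 383.81762135]), array([ 0.23469412, -0.10343327, -0.96655069])) 429.5602375531459
pack scene [([229.3, 228.9], 0.65)]
pack top
[... 725 characters left out ...]
r_catch scene []
logger_catch top [([325.6, 209.5], 0.64), ([321.4, 243.0], 0.45)]
logger_catch wrist []
logger_tongue scene [([339.9, 206.6], 0.63)]
logger_tongue top [([324.9, 197.1], 0.93)]
logger_tongue wrist []
charger_button scene [([243.5, 279.6], 0.78)]
charger_button top [([279.1, 303.3], 0.67), ([325.9, 194.4], 0.66)]
charger_button wrist [([119.1, 457.2], 0.54)]
weight_1 scene [([297.2, 193.1], 0.59)]
weight_1 top [([253.8, 159.5], 0.65)]
weight_1 wrist []
glue_bottle scene [([228.9, 230.6], 0.66), ([393.4, 351.2], 0.6)]
glue_bottle top [([429.0, 298.6], 0.87)]
glue_bottle wrist []
micrometer scene [([275.3, 227.4], 0.8)]
micrometer top [([260.9, 216.2], 0.79)]
micrometer wrist []
```

View pics/scene0.png

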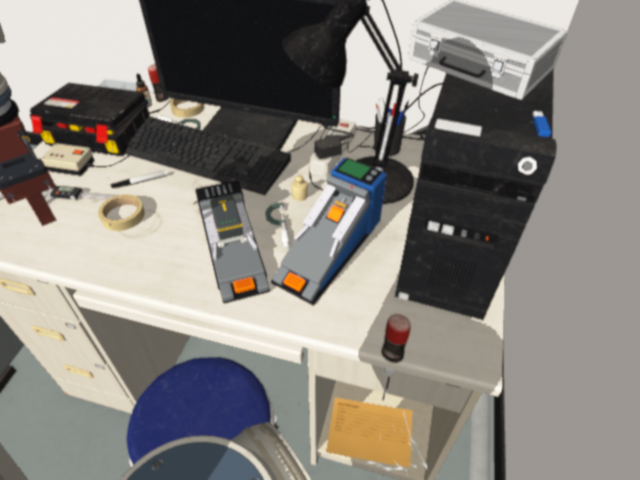

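View pics/top0.png

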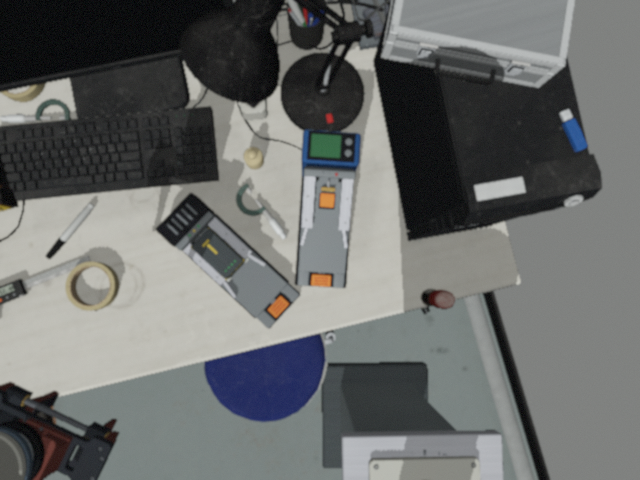

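View pics/wrist0.png

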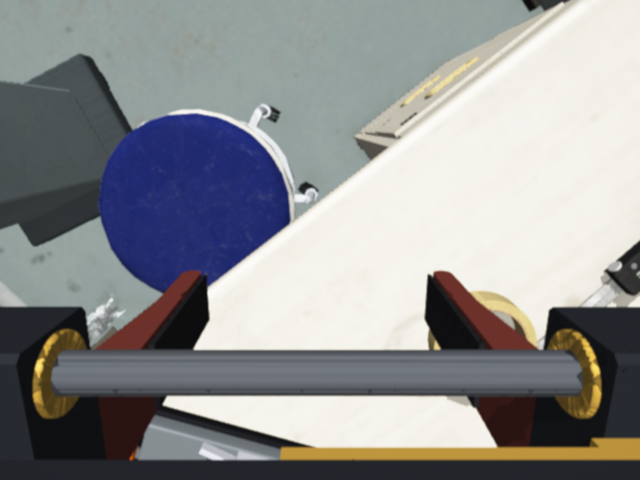

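The scene view shows the charger with the pack at about (225,225), its orange pad at (244,285), the blue logger at (335,220) with its pad at (295,283), and the micrometer and weight between the two docks. The glue bottle is at (395,340). In the top view the pack is at (215,250), the charger pad at (278,306), the logger tongue at (326,198) and its pad at (321,280). The lamp head hangs near (230,50).

```bash
python3 - <<'E'
from h import *
s=ctrl.get_image('scene');t=ctrl.get_image('top')
obs={'pack_body':((224.9,219.9),(216.4,250)),'charger_button':((243.5,284),(278.5,305)),'logger_dock':((331.9,217),(326.2,202.6)),
'logger_mouth':((316.8,244.3),(319.5,243.8)),'logger_rail':((318.5,230.7),(328.4,228.9)),'logger_stop':((344.2,200.5),(326.8,178.9)),'logger_tongue':((339.9,206.6),(324.9,197.1)),
'weight':((300,190),(253,158)),'glue':((396,340),(438,298)),'micro':((275.3,220),(255,206)),'lamp':((318,42),(230,50)),'logpad':((295,283),(321,280))}
for k,(a,b) in obs.items(): X,r=tri([(s,a),(t,b)]); print(k,X.round(1),np.round(r,1))
E
```

```text
pack_body [516.1 400.3  50.7] [1.5 1.5]
charger_button [409.3 282.8  25. ] [0.8 0.8]
logger_dock [601.3 190.8  85.6] [1.6 1.6]
logger_mouth [530.3 196.2  67.8] [6.9 6.9]
logger_rail [549.5 190.   93.8] [4.6 4.6]
logger_stop [645.1 187.9  96.5] [0.6 0.6]
logger_tongue [612.5 187.6 105.4] [5.9 5.9]
weight [705.6 332.1  17.4] [1.8 1.8]
glue [421.7 -26.   48.5] [0.2 0.2]
micro [606.9 333.4   3.9] [3.2 3.2]
lamp [767.8 322.5 349.5] [5.1 5.1]
logpad [458.4 197.9  25.4] [0.8 0.8]
```

```bash
python3 - <<'E'
from h import *
from scipy.spatial.transform import Rotation as Rn
w=ctrl.get_image('wrist');o=ctrl.get_obs()
R=Rn.from_rotvec(o['orientation']).as_matrix();print(R.round(3))
for uv in [(0,0),(640,0),(320,0),(320,240),(320,340),(0,340),(640,340)]: print(uv,(onz(w,uv,30)-o['ee_pos']).round(0), (R.T@(onz(w,uv,30)-o['ee_pos'])).round(0))
print(pix(w,o['ee_pos']), R.T@(ray(w,(320,240))[0]-o['ee_pos']))
s=ctrl.get_image('scene')
for uv in [(400,297),(485,315),(425,105),(410,270)]: print(uv,onz(s,uv,0).round())
t=ctrl.get_image('top')
for uv in [(409,237),(378,70)]: print([ (z,onz(t,uv,z).round()[:2]) for z in (0,200,400)])
E
```

```text
[[-0.905  0.425  0.   ]
 [ 0.425  0.905  0.   ]
 [-0.     0.    -1.   ]]
(0, 0) [-245. -147. -193.] [ 159. -237.  193.]
(640, 0) [ -41.  286. -193.] [159. 241. 193.]
(320, 0) [-143.   69. -193.] [159.   2. 193.]
(320, 240) [  25.   -9. -193.] [-27.   3. 193.]
(320, 340) [ 110.  -49. -193.] [-121.    3.  193.]
(0, 340) [ -13. -312. -193.] [-121. -288.  193.]
(640, 340) [ 234.  214. -193.] [-121.  293.  193.]
[317.1756474  298.21071998] [ 6.72377288e+01 -1.46042900e-01 -1.61822788e+02]
(400, 297) [545.  10.   0.]
(485, 315) [ 584. -147.    0.]
(425, 105) [1228.  209.    0.]
(410, 270) [618.  18.   0.]
[(0, array([544.,  17.])), (200, array([527.,  61.])), (400, array([511., 105.]))]
[(0, array([897.,  74.])), (200, array([806., 106.])), (400, array([715., 138.]))]
```

>>> jog_arm(xyz=[[17,-18,4],[17,-18,4],[17,-18,4],[17,-18,4],[17,-18,4],[17,-18,4],[17,-18,4],[17,-18,4],[17,-18,4],[17,-18,4],[17,-18,4],[17,-18,4],[0,0,0],[0,0,0]], yaw=[6,6,6,6,6,6,6,6,6,6,6,6,0,0])

```text
t: 3.52
ee_pos: [476.8, 339.7, 273.3]
orientation: [-1.342, 2.838, -0.001]
ft_force: [0.5, 0.4, -0.8]
width: 87.6
```

```bash
python3 - <<'E'
from h import *
from scipy.spatial.transform import Rotation as Rn
o=ctrl.get_obs();R=Rn.from_rotvec(o['orientation']).as_matrix();print(o['t'],o['ee_pos'],np.degrees(np.arctan2(R[1,0],R[0,0])),o['ft_force'])
w=shot('wrist','w1.png')
for th in ['pack','pack_body','charger_dock','charger_button','logger_mouth','logger_rail','logger_tongue','logger_dock']: print(th,pp(w,th))
np.savez('w1.npz',**{k:np.array(w[k]) for k in 'KRt'})
E
```

```text
3.5167 [476.76431097 339.70931728 273.33350005] -129.3935123447606 [ 0.53538191  0.38423879 -0.81892879]
pack [([325.6, 260.4], 0.78)]
pack_body [([328.5, 273.8], 0.88), ([29.3, 196.6], 0.39)]
charger_dock []
charger_button [([335.2, 99.5], 0.59), ([83.0, 159.9], 0.22)]
logger_mouth [([163.6, 106.5], 0.79)]
logger_rail [([127.9, 131.5], 0.56)]
logger_tongue [([53.9, 179.7], 0.78)]
logger_dock [([84.7, 162.7], 0.97)]
```

View pics/w1.png

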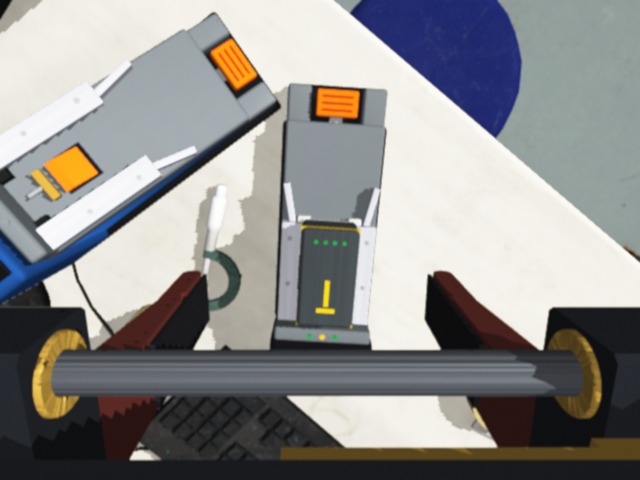

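The wrist view shows the charger pad at (337,103) and the pack top spanning (300–358, 225–327). The logger is on the left: its tongue is near (45,183), its pad at (235,63) and the flared walls at (120,75) and (185,152). Next I measure edges at known heights and check them against the two-view values.

```bash
python3 - <<'E'
import cv2
im=cv2.imread('pics/w1.png')
cv2.imwrite('pics/w1c.png',cv2.resize(im[70:350,260:400],None,fx=2.1,fy=2.1,interpolation=cv2.INTER_CUBIC))
cv2.imwrite('pics/w1l.png',cv2.resize(im[0:300,0:290],None,fx=2,fy=2,interpolation=cv2.INTER_CUBIC))
E
```

```text
(no output)
```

View pics/w1c.png

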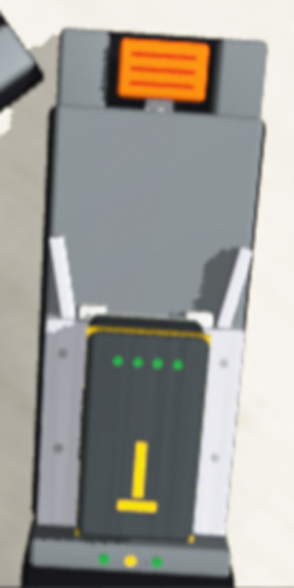

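View pics/w1l.png

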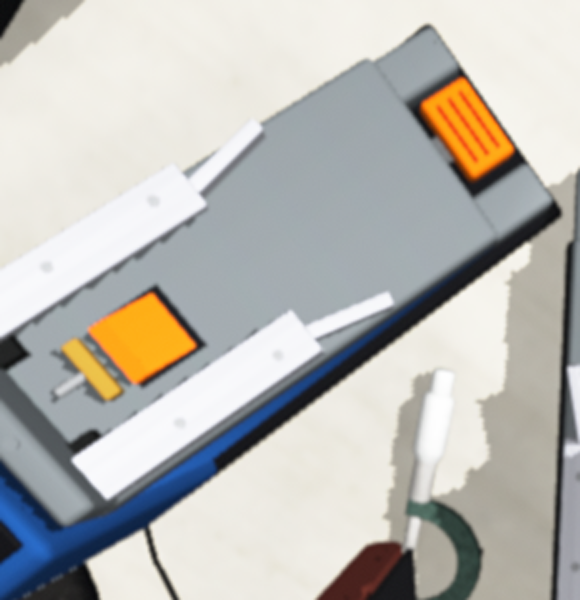

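```bash
cat >> h.py <<'E'
from scipy.optimize import least_squares
from scipy.spatial.transform import Rotation as Rn
def pose(p,pitch=0):
    return Rn.from_euler('ZY',[p[3],-pitch],degrees=True).as_matrix(), np.array(p[:3])
def fit(cam,pts,x0,pitch=0,zfix=None):
    A=np.array([a for a,_ in pts],float);B=np.array([b for _,b in pts],float)
    def f(p):
        p=np.array(p);
        if zfix is not None: p=np.array([p[0],p[1],zfix,p[2]])
        R,t=pose(p,pitch); return (np.array([pix(cam,R@a+t) for a in A])-B).ravel()
    if zfix is not None: x0=[x0[0],x0[1],x0[3]]
    r=least_squares(f,x0,loss='soft_l1')
    return r.x,f(r.x).reshape(-1,2)
E
python3 - <<'E'
from h import *
w=dict(np.load('w1.npz'))
C=[((-161,-19,-2),(119,38)),((-161,19,-2),(209,45)),((-137,19,-2),(208,101)),((-137,-19,-2),(117,97)),
((-45,-25,57),(88,325)),((-45,25,57),(210,335)),((45,-25,57),(79,540)),((45,25,57),(192,541)),((-132,-46,0),(50,108)),((-132,46,0),(265,124))]
C=[(a,(b[0]/2.1+260,b[1]/2.1+70)) for a,b in C]
for zf in (None,30):
    x,r=fit(w,C,[510,393,30,47],zfix=zf);print(x.round(2));print(r.round(1).tolist())
L=[((-161,-19,-2),(462,77)),((-161,19,-2),(516,151)),((-137,19,-2),(474,181)),((-137,-19,-2),(420,102)),((25,-13,7),(89,328)),((25,13,7),(143,382)),
((-40,-24.5,17),(206,204)),((-40,24.5,17),(291,311)),((-75,-35,11),(264,130)),((-75,35,11),(388,293)),((-132,-46,0),(370,60)),((-132,46,0),(497,237))]
L=[(a,(b[0]/2,b[1]/2)) for a,b in L]
for zf in (None,85):
    x,r=fit(w,L,[600,190,85,-3],20,zf);print(x.round(2));print(r.round(1).tolist())
E
```

```text
[508.3  393.82  25.48  47.1 ]
[[0.7, 0.6], [-0.6, -0.1], [-2.3, 0.5], [0.0, -0.2], [-0.1, 2.2], [0.9, 1.0], [-1.2, -2.4], [0.7, 0.3], [2.3, -1.7], [-0.6, -3.0]]
[508.34 393.61  47.11]
[[0.4, -0.0], [-0.3, -0.6], [-2.1, 0.3], [-0.2, -0.5], [-0.5, 3.3], [1.2, 2.1], [-1.6, -0.2], [1.0, 2.5], [1.7, -2.0], [-0.0, -3.2]]
[595.86 190.4   82.45  -4.25]
[[0.7, -0.2], [-0.2, 0.2], [-0.8, -0.4], [-0.5, 1.5], [0.0, 0.2], [-3.8, 0.4], [1.4, 0.6], [0.0, -0.8], [2.7, 4.6], [-4.1, -4.3], [-0.1, -3.1], [2.0, 0.0]]
[595.28 190.98  -4.25]
[[1.1, -0.7], [0.3, -0.1], [-0.3, -0.5], [-0.3, 1.2], [-0.9, 0.6], [-4.6, 0.9], [0.9, 0.5], [-0.2, -0.5], [2.4, 4.3], [-4.0, -4.0], [-0.0, -3.7], [2.5, 0.1]]
```

>>> jog_arm(xyz=[[-9,-7,-24],[-9,-7,-24],[-9,-7,-24],[-9,-7,-24],[-9,-7,-24],[-9,-7,-24],[-9,-7,-24],[-4,-4,-20],[0,0,0]], yaw=[-1,-1,-1,-0.5,0,0,0,0,0], gripper=1)

```text
t: 4.72
ee_pos: [405.5, 289.3, 81.7]
orientation: [-1.256, 2.867, 0.001]
ft_force: [0.0, -1.5, -0.6]
width: 31.3
```

```bash
cat >> h.py <<'E'
def st():
    o=ctrl.get_obs();R=Rn.from_rotvec(o['orientation']).as_matrix()
    print(round(o['t'],2),o['ee_pos'].round(1),'xtool',round(float(np.degrees(np.arctan2(R[1,0],R[0,0]))),2),'f',o['ft_force'].round(1),'w',round(o['width'],1)); return o
E
python3 - <<'E'
from h import *
st(); shot('wrist','w2.png')
E
```

```text
4.72 [405.5 289.3  81.7] xtool -132.7 f [ 0.  -1.5 -0.6] w 31.3
```

View pics/w2.png

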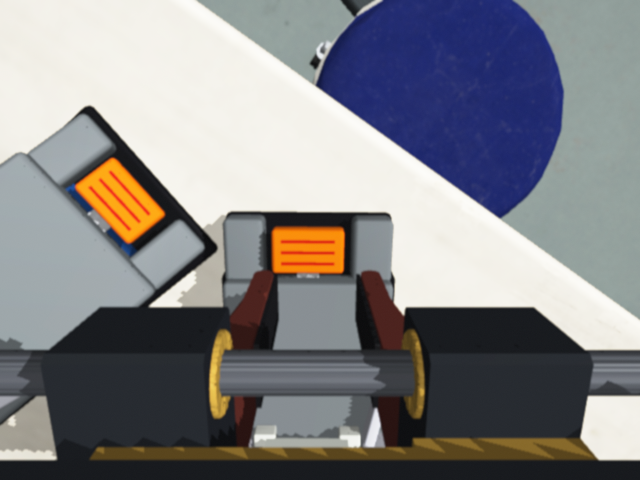

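The wrist view shows the charger pad at (308,250) and the fingers closing.

```bash
python3 - <<'E'
from h import *
w=ctrl.get_image('wrist'); print(onz(w,(308.5,250.5),28)); print(pp(w,'charger_button'));st()
P=[((-161,-19,-2),(272,228)),((-161,19,-2),(344,228)),((-137,19,-2),(345,274)),((-137,-19,-2),(271,274))]
print(fit(w,P,[508,393,30,47],zfix=30))
E
```

```text
[407.3986935 285.0939054  28.       ]
[([307.1, 247.9], 0.82)]
4.87 [409.3 292.   85.5] xtool -132.69 f [ 0.1 -0.1  0.2] w 19.5
(array([508.95500893, 394.65875883,  47.26576375]), array([[-0.66904258,  1.02010528],
       [ 0.57335515,  1.14744998],
       [-1.21850689, -1.17889445],
       [ 1.51309491, -1.32893768]]))
```

>>> jog_arm(xyz=[[-1.5,-4,-10],[-1.5,-4,-12],[0,0,-12],[0,0,-8],[0,0,-4],[0,0,0],[0,0,0]], yaw=[0,0,0,0,0,0,0], gripper=1)

```text
t: 5.45
ee_pos: [414.0, 288.8, 43.7]
orientation: [-1.246, 2.843, 0.008]
ft_force: [0.1, 0.5, -0.9]
width: 0.6
```

>>> jog_arm(xyz=[[0,0,0],[0,0,0]], yaw=[0,0])

```text
t: 5.62
ee_pos: [414.7, 289.3, 44.5]
orientation: [-1.246, 2.842, 0.008]
ft_force: [0.1, 0.8, -0.8]
width: 0.4
```

```bash
python3 - <<'E'
from h import *
o=st(); print(o['qpos'].round(3),o['qvel'].round(4),o['moment'],Rn.from_rotvec(o['orientation']).as_matrix().round(3))
E
```

```text
5.62 [414.7 289.3  44.5] xtool -132.65 f [ 0.1  0.8 -0.8] w 0.4
[ 0.586  0.53   2.014 -0.003  0.559 -1.808] [ 0.0024 -0.0051 -0.005   0.0005  0.0042 -0.0013] [0.09491709 0.07346295 0.01766381] [[-0.677 -0.735  0.033]
 [-0.735  0.678  0.02 ]
 [-0.037 -0.011 -0.999]]
```

>>> jog_arm(xyz=[[-5,-3,-3],[-4,-3,-3],[0,0,-3],[0,0,0]], yaw=[0,0,0,0])

```text
t: 5.95
ee_pos: [405.3, 283.1, 35.9]
orientation: [-1.245, 2.84, 0.009]
ft_force: [0.1, 0.4, 0.8]
width: 0.7
```

>>> jog_arm(xyz=[[0,0,-4],[0,0,-4],[0,0,-4],[0,0,-4],[0,0,-2]], yaw=[0,0,0,0,0])

```text
t: 6.37
ee_pos: [405.4, 283.2, 17.1]
orientation: [-1.245, 2.839, 0.009]
ft_force: [-5.2, -3.6, 29.7]
width: 0.4
```

>>> jog_arm(xyz=[[0,0,0.5],[0,0,0.5],[0,0,0]], yaw=[0,0,0])

```text
t: 6.62
ee_pos: [405.4, 283.1, 18.5]
orientation: [-1.245, 2.84, 0.009]
ft_force: [-0.7, -1.3, 2.5]
width: 0.3
```

```bash
python3 - <<'E'
from h import *
st()
p=shot('top','t2.png'); print(pp(p,'pack_body'))
im=p['img'][150:350,130:330]; cv2.imwrite('pics/t2c.png',cv2.resize(im,None,fx=3,fy=3,interpolation=cv2.INTER_CUBIC))
E
```

```text
6.62 [405.4 283.1  18.5] xtool -132.63 f [-0.7 -1.3  2.5] w 0.3
[([224.7, 261.5], 0.69)]
```

View pics/t2c.png

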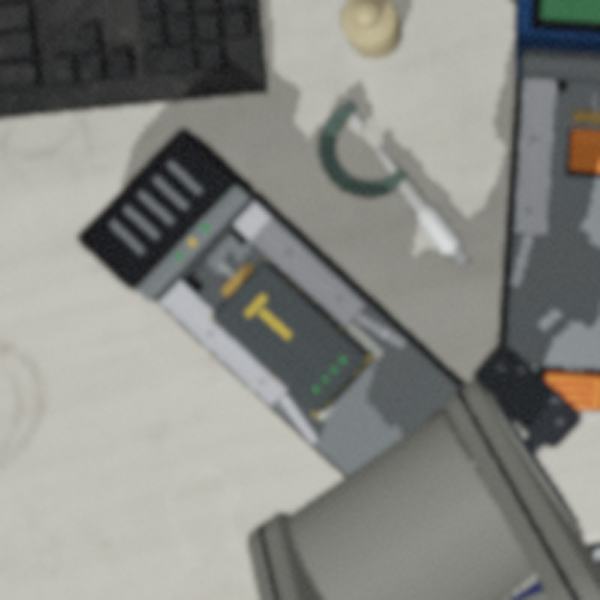

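>>> jog_arm(xyz=[[0,0,20],[0,0,25],[8,9,20],[12,13,20],[12,13,20],[12,13,15],[12,13,10],[12,13,10],[12,13,0],[5,5,0],[0,0,0]], yaw=[0,0,0,0,0,0,0,0,0,0,0], gripper=1)

```text
t: 7.63
ee_pos: [491.7, 377.6, 161.1]
orientation: [-1.246, 2.845, 0.008]
ft_force: [0.0, 0.0, 0.3]
width: 0.7
```

>>> jog_arm(xyz=[[0,0,0],[0,0,0],[0,0,0]], yaw=[0,0,0], gripper=0)

```text
t: 7.88
ee_pos: [489.5, 375.6, 158.5]
orientation: [-1.248, 2.85, 0.006]
ft_force: [0.8, 0.8, -0.0]
width: 17.5
```

```bash
python3 - <<'E'
from h import *
o=st();print(Rn.from_rotvec(o['orientation']).as_matrix()[:,2].round(3))
p=shot('wrist','w3.png'); print(pp(p,'pack_body'),pp(p,'charger_button'))
np.savez('w3.npz',**{k:np.array(p[k]) for k in 'KRt'})
E
```

```text
7.88 [489.5 375.6 158.5] xtool -132.67 f [ 0.8  0.8 -0. ] w 17.5
[ 0.026  0.016 -1.   ]
[([314.6, 240.1], 0.96), ([312.1, 224.7], 0.52)] [([314.6, 25.0], 0.72)]
```

View pics/w3.png

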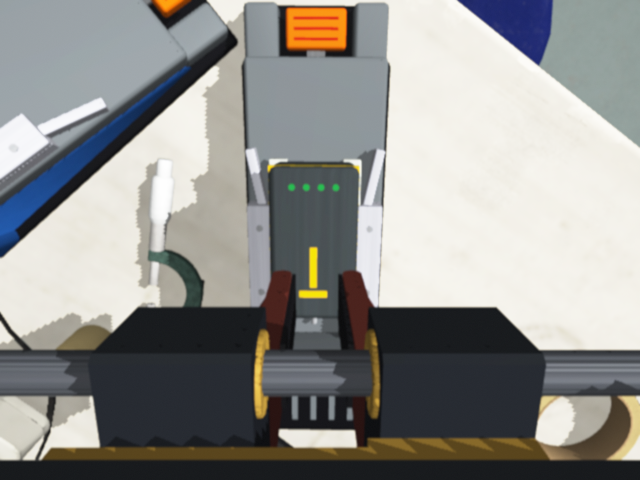

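The wrist view shows the pack's rear top edge at row 165 (columns 270–359) and its front edge near row 318, with a clear gap ahead of it, so the pack has been ejected.

```bash
python3 - <<'E'
from h import *
p=dict(np.load('w3.npz'))
for uv in [(270,165),(359,165),(271,318),(357,318),(314.5,165),(314.3,318)]: print(uv,onz(p,uv,87).round(1))
a,b=onz(p,(314.5,165),87),onz(p,(314.3,318),87);print(np.linalg.norm(b-a),(a+b)/2,np.degrees(np.arctan2(*(b-a)[1::-1])))
P=[((-45,-25,57),(270,165)),((-45,25,57),(359,165)),((45,-25,57),(271,318)),((45,25,57),(357,318))]
print(fit(p,P,[498,383,30,47]))
print(fit(p,P,[498,383,30,47],zfix=30))
C=[((-161,-19,-2),(286,7)),((-161,19,-2),(347,8)),((-137,19,-2),(346,51)),((-137,-19,-2),(286,50))]
print(fit(p,C,[498,383,30,47],zfix=30))
st()
E
```

```text
(270, 165) [477.5 325.5  87. ]
(359, 165) [442.4 357.8  87. ]
(271, 318) [540.1 390.4  87. ]
(357, 318) [502.5 424.8  87. ]
(314.5, 165) [459.9 341.7  87. ]
(314.3, 318) [521.1 407.7  87. ]
90.07343597633127 [490.53136026 374.71311065  87.        ] 47.173418805061075
(array([490.74057009, 374.58357992,  29.81130398,  47.31949828]), array([[-2.79580238,  0.06658874],
       [ 1.55386768,  0.16236024],
       [ 0.96358428, -0.29248345],
       [-0.71778627,  0.02942181]]))
(array([490.70974236, 374.54332996,  47.32317234]), array([[-2.85447297,  0.01595054],
       [ 1.57444361,  0.10568174],
       [ 0.92395486, -0.22144243],
       [-0.69273602,  0.09589701]]))
(array([510.42131002, 393.63909056,  46.42423645]), array([[-0.54721711,  0.30994369],
       [ 0.66263334,  0.27074795],
       [ 0.30002928, -0.30940519],
       [-0.38889558, -0.26813056]]))
8.03 [489.8 375.9 158.9] xtool -132.68 f [ 0.9 -0.1  0.1] w 29.0
```

>>> jog_arm(xyz=[[0.5,-0.5,-6],[0.5,-0.5,-8],[-1,-0.5,-10],[-1,-0.5,-10],[-1,-0.5,-10],[-1,-0.5,-8],[0,0,-4],[0,0,0]], yaw=[0,0,0,0,0,0,0,0], gripper=0)

```text
t: 8.7
ee_pos: [484.8, 370.9, 95.5]
orientation: [-1.249, 2.852, 0.005]
ft_force: [-0.2, -0.5, -0.2]
width: 82.0
```

>>> jog_arm(xyz=[[3,2,-6],[3,2,-8],[0,0,-8],[0,0,-8],[0,0,-5],[0,0,0],[0,0,0]], yaw=[0,0,0,0,0,0,0], gripper=0)

```text
t: 9.28
ee_pos: [491.9, 375.8, 56.4]
orientation: [-1.249, 2.851, 0.005]
ft_force: [-0.4, 0.8, -0.0]
width: 87.6
```

>>> jog_arm(xyz=[[0,0,0],[0,0,0],[0,0,0],[0,0,0],[0,0,0],[0,0,0],[0,0,0],[0,0,0]], yaw=[0,0,0,0,0,0,0,0], gripper=1)

```text
t: 9.95
ee_pos: [492.6, 376.2, 57.8]
orientation: [-1.248, 2.849, 0.006]
ft_force: [1.2, 0.3, -1.0]
width: 50.1
```

>>> jog_arm(xyz=[[-3,-3.2,0],[-5.5,-5.9,0],[-5.5,-5.9,0],[-5.5,-5.9,0]], yaw=[0,0,0,0])

```text
t: 10.28
ee_pos: [473.0, 355.2, 57.8]
orientation: [-1.247, 2.847, 0.008]
ft_force: [2.3, 0.7, -0.8]
width: 49.9
```

>>> jog_arm(xyz=[[-5.5,-5.9,0],[-5.5,-5.9,0],[-5.5,-5.9,0],[-5.5,-5.9,0],[-5.5,-5.9,0],[-5.5,-5.9,0]], yaw=[0,0,0,0,0,0])

```text
t: 10.78
ee_pos: [434.3, 314.2, 57.8]
orientation: [-1.248, 2.849, 0.006]
ft_force: [-0.5, 0.2, -1.9]
width: 50.0
```

>>> jog_arm(xyz=[[0,0,8],[0,0,15],[0,0,20],[0,0,20],[9,-2,15],[9,-2,15],[9,-2,12],[9,-2,12],[9,-2,10],[9,-2,10],[9,-2,5],[9,-3,5],[9,-3,0],[9,-3,0],[4,-1,0],[0,0,0]], yaw=[0,0,0,-4,-4.8,-4.8,-4.8,-4.8,-4.8,-4.8,-4.8,-4.8,-4,-2.5,0,0], gripper=1)

```text
t: 12.12
ee_pos: [527.9, 284.9, 221.5]
orientation: [0.108, 3.11, -0.003]
ft_force: [0.3, -0.2, -1.6]
width: 49.6
```

```bash
python3 - <<'E'
from h import *
o=st();print(Rn.from_rotvec(o['orientation']).as_matrix()[:,2].round(3))
p=shot('wrist','w4.png')
for th in ['pack_body','logger_mouth','logger_rail','logger_tongue','logger_dock','logger_stop']: print(th,pp(p,th))
np.savez('w4.npz',**{k:np.array(p[k]) for k in 'KRt'})
E
```

```text
12.12 [527.9 284.9 221.5] xtool 176.04 f [ 0.3 -0.2 -1.6] w 49.6
[ 0.03  -0.003 -1.   ]
pack_body [([316.3, 315.3], 0.95)]
logger_mouth [([202.1, 213.2], 0.65)]
logger_rail [([196.2, 264.2], 0.7)]
logger_tongue [([200.7, 313.6], 0.55)]
logger_dock [([199.4, 315.4], 0.59)]
logger_stop []
```

View pics/w4.png

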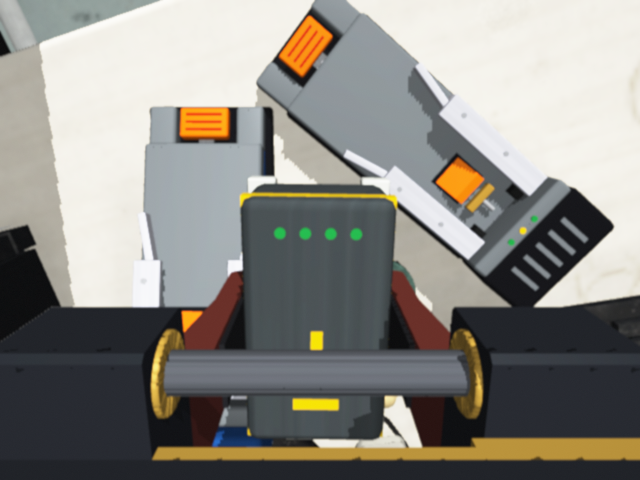

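The wrist view shows the pack held with its rear top edge at row 200, the empty charger on the right, and the logger mouth at (145–272, 107–330) with its pad at (204,122).

```bash
python3 - <<'E'
import cv2
im=cv2.imread('pics/w4.png')
cv2.imwrite('pics/w4c.png',cv2.resize(im[90:340,120:290],None,fx=2.4,fy=2.4,interpolation=cv2.INTER_CUBIC))
E
```

```text
(no output)
```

View pics/w4c.png

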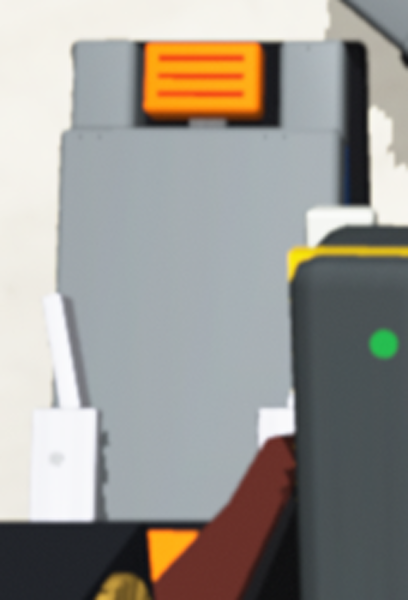

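```bash
python3 - <<'E'
from h import *
w1=dict(np.load('w1.npz'));w4=dict(np.load('w4.npz'))
L4=[((-161,-19,-2),(145,43)),((-161,19,-2),(263,43)),((-137,19,-2),(262,114)),((-137,-19,-2),(144,113)),((-132,-46,0),(64,130)),((-132,46,0),(343,130)),((-40,-24.5,17),(98,408)),((-40,24.5,17),(258,408)),((-75,-35,11),(60,296))]
L4=[(a,(b[0]/2.4+120,b[1]/2.4+90)) for a,b in L4]
L=[((-161,-19,-2),(462,77)),((-161,19,-2),(516,151)),((-137,19,-2),(474,181)),((-137,-19,-2),(420,102)),((25,-13,7),(89,328)),((25,13,7),(143,382)),
((-40,-24.5,17),(206,204)),((-40,24.5,17),(291,311)),((-132,-46,0),(370,60)),((-132,46,0),(497,237))]
L1=[(a,(b[0]/2,b[1]/2)) for a,b in L]
for zf in (None,85):
    x,r=fit(w4,L4,[600,190,85,-3],20,zf);print(x.round(2));print(r.round(1).tolist())
def f(p):
    R,t=pose(p,20); return np.concatenate([pix(c,R@np.array(a)+t)-b for c,P in((w1,L1),(w4,L4)) for a,b in P])
r=least_squares(f,[600,190,85,-3],loss='soft_l1');print('joint',r.x.round(2),np.abs(f(r.x)).mean())
# held pack top in w4
P=[((-45,-25,57),(241,200)),((-45,25,57),(397,200)),((45,-25,57),(248,437)),((45,25,57),(383,437))]
for pit in (0,-2,2,4):
  x,r2=fit(w4,P,[530,285,190,-4],pit);print(pit,x.round(1),np.abs(r2).mean().round(2))
st()
E
```

```text
[596.49 190.06  82.66  -4.46]
[[1.0, -0.2], [-0.3, 0.3], [-0.6, 0.4], [0.5, 0.3], [-1.6, -1.6], [-0.6, -0.5], [-0.3, 0.0], [0.2, 0.6], [6.1, -0.1]]
[596.26 190.61  -4.48]
[[0.8, -0.6], [-0.1, -0.1], [-0.5, 0.2], [0.3, 0.1], [-2.1, -1.7], [-0.2, -0.6], [-0.7, 0.8], [0.3, 1.4], [5.6, 0.3]]
joint [596.42 190.02  81.5   -4.32] 0.8979632518873222
0 [527.5 285.1 190.3  -4.5] 0.72
-2 [524.7 285.  192.8  -4.2] 1.07
2 [529.8 285.  188.8  -4.5] 0.73
4 [532.4 284.6 186.7  -4.3] 1.29
12.47 [526.8 285.2 220.9] xtool 176.05 f [ 1.  -0.2 -1.9] w 49.8
```

>>> jog_arm(xyz=[[-5,-12,0],[-7,-17,-6],[-7,-18,-10],[-7,-18,-12],[-6,-15,-15],[-2,-7,-15],[0,0,-15],[0,0,-12],[0,0,-8],[0,0,0]], yaw=[-0.4,0,0,0,0,0,0,0,0,0], gripper=1)

```text
t: 13.3
ee_pos: [484.9, 189.3, 125.7]
orientation: [0.116, 3.11, -0.005]
ft_force: [-0.3, 0.5, -1.2]
width: 50.1
```

```bash
python3 - <<'E'
from h import *
o=st();print(Rn.from_rotvec(o['orientation']).as_matrix()[:,2].round(3))
D=np.array([596.3,190.3,84]);Rl=Rn.from_euler('ZY',[-4.4,-20],degrees=True).as_matrix()
g=o['ee_pos']+[0,0,19]; print('grasp in dock',Rl.T@(g-D))
shot('wrist','w5.png');p=shot('scene','s5.png')
cv2.imwrite('pics/s5c.png',cv2.resize(p['img'][120:320,180:440],None,fx=2.8,fy=2.8,interpolation=cv2.INTER_CUBIC))
E
```

```text
13.3 [484.9 189.3 125.7] xtool 175.73 f [-0.3  0.5 -1.2] w 50.1
[ 0.029 -0.004 -1.   ]
grasp in dock [-83.54658805  -9.54074576  94.99986174]
```

View pics/w5.png

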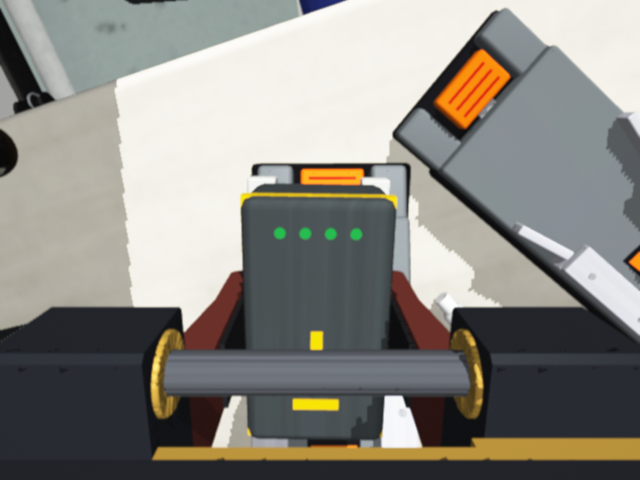

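View pics/s5c.png

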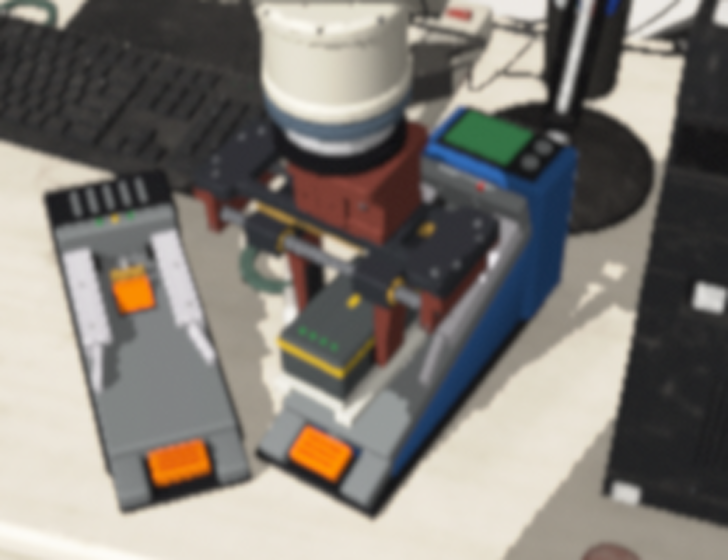

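The wrist view shows the logger pad centred at column 332 against 318 for the pack, so the pack sits about 8–9 mm towards -y. That agrees with the pose arithmetic. I correct it and go lower.

>>> jog_arm(xyz=[[3,4,-6],[3,4,-8],[1,1,-8],[0,0,-5],[0,0,0],[0,0,0]], yaw=[0,0,0,0,0,0])

```text
t: 13.9
ee_pos: [496.1, 201.6, 99.8]
orientation: [0.113, 3.103, -0.0]
ft_force: [-0.4, 0.3, -1.9]
width: 50.1
```

```bash
cat >> h.py <<'E'
D=np.array([596.3,190.3,84.]);Rl=Rn.from_euler('ZY',[-4.4,-20],degrees=True).as_matrix()
def dk():
    o=st(); R=Rn.from_rotvec(o['orientation']).as_matrix()
    g=o['ee_pos']-R[:,2]*19
    print('zt',R[:,2].round(3),'grasp in dock',(Rl.T@(g-D)).round(1),'force in dock',(Rl.T@o['ft_force']).round(1)); return o
E
python3 - <<'E'
from h import *
dk()
p=shot('wrist','w6.png')
print(pp(p,'logger_catch'))
np.savez('w6.npz',**{k:np.array(p[k]) for k in 'KRt'})
E
```

```text
13.9 [496.1 201.6  99.8] xtool 175.82 f [-0.4  0.3 -1.9] w 50.1
zt [ 0.036 -0.001 -0.999] grasp in dock [-83.4   3.6  67.4] force in dock [-1.   0.3 -1.7]
[]
```

View pics/w6.png

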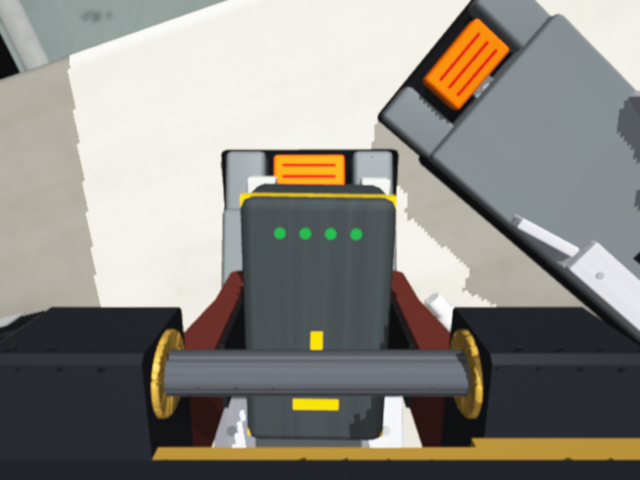

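>>> jog_arm(xyz=[[-3,-2,-2],[-3,-2,-2],[-1,0,-1],[0,0,0]], yaw=[-0.2,0,0,0])

```text
t: 14.33
ee_pos: [488.4, 197.0, 95.2]
orientation: [0.12, 3.102, 0.0]
ft_force: [0.3, 0.3, -1.0]
width: 49.7
```

```bash
python3 - <<'E'
from h import *
dk()
E
```

```text
14.33 [488.4 197.   95.2] xtool 175.58 f [ 0.3  0.3 -1. ] w 49.7
zt [ 0.037 -0.001 -0.999] grasp in dock [-91.9  -1.7  65.6] force in dock [-0.1  0.4 -1.1]
```

>>> jog_arm(xyz=[[-0.5,1,-4],[-1,1,-4],[-1,0,-4]], yaw=[0,0,0])

```text
t: 14.58
ee_pos: [486.1, 199.3, 83.8]
orientation: [0.121, 3.101, 0.002]
ft_force: [-6.8, 1.8, 13.5]
width: 49.9
```

```bash
python3 - <<'E'
from h import *
dk()
E
```

```text
14.58 [486.1 199.3  83.8] xtool 175.54 f [-6.8  1.8 13.5] w 49.9
zt [ 0.039 -0.    -0.999] grasp in dock [-98.2   0.4  55.7] force in dock [-1.9  1.3 15.1]
```

>>> jog_arm(xyz=[[-1,0,-2],[-1,0,-2],[-1,0,-2]], yaw=[0,0,0])

```text
t: 14.83
ee_pos: [482.8, 199.7, 78.5]
orientation: [0.12, 3.1, 0.002]
ft_force: [-2.9, -2.0, 8.7]
width: 49.8
```

```bash
python3 - <<'E'
from h import *
dk(); p=shot('scene','s7.png')
cv2.imwrite('pics/s7c.png',cv2.resize(p['img'][180:310,250:410],None,fx=4,fy=4,interpolation=cv2.INTER_CUBIC))
shot('wrist','w7.png')
E
```

```text
14.83 [482.8 199.7  78.5] xtool 175.56 f [-2.9 -2.   8.7] w 49.8
zt [ 0.039 -0.    -0.999] grasp in dock [-103.1    0.6   51.9] force in dock [ 0.4 -2.3  9.1]
```

View pics/s7c.png

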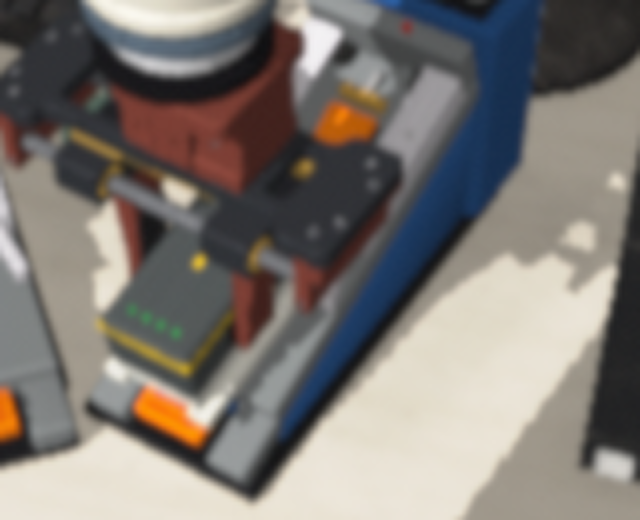

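View pics/w7.png

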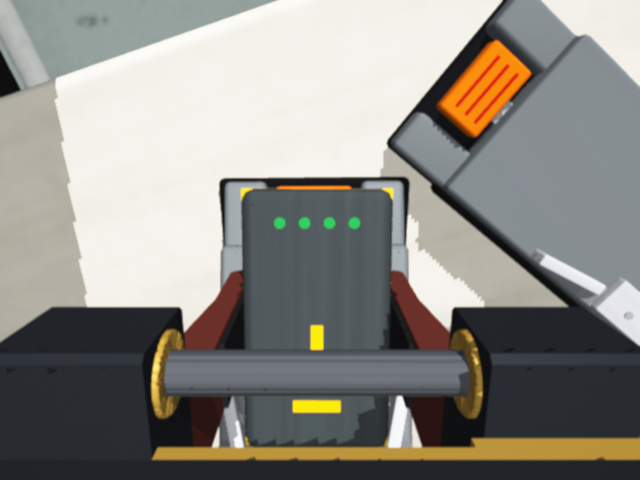

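The wrist view shows the pack nosing up: its rear edge is now at row 190, with yellow corners showing beside it at row 190. It stays centred between the side strips (222–243 and 392–408). I press on until it lies flat.

>>> jog_arm(xyz=[[0,0,-2],[0,0,-2],[0,0,-1.5]], yaw=[0,0,0])

```text
t: 15.18
ee_pos: [480.9, 199.8, 73.9]
orientation: [0.12, 3.103, 0.001]
ft_force: [-5.1, -1.6, 9.5]
width: 49.6
```

```bash
python3 - <<'E'
from h import *
dk()
E
```

```text
15.18 [480.9 199.8  73.9] xtool 175.56 f [-5.1 -1.6  9.5] w 49.6
zt [ 0.037 -0.001 -0.999] grasp in dock [-106.5    0.5   48.2] force in dock [-1.4 -2.  10.6]
```

>>> jog_arm(xyz=[[0.5,0,-2],[0.5,0,-2],[0,0,0]], yaw=[0,0,0])

```text
t: 15.43
ee_pos: [479.7, 199.9, 70.3]
orientation: [0.12, 3.106, -0.0]
ft_force: [0.5, -0.1, -1.5]
width: 49.8
```

```bash
python3 - <<'E'
from h import *
dk(); p=shot('wrist','w8.png')
p=shot('scene','s8.png')
cv2.imwrite('pics/s8c.png',cv2.resize(p['img'][180:310,250:410],None,fx=4,fy=4,interpolation=cv2.INTER_CUBIC))
E
```

```text
15.43 [479.7 199.9  70.3] xtool 175.57 f [ 0.5 -0.1 -1.5] w 49.8
zt [ 0.034 -0.001 -0.999] grasp in dock [-108.7    0.6   45.2] force in dock [-0.1 -0.  -1.6]
```

View pics/w8.png

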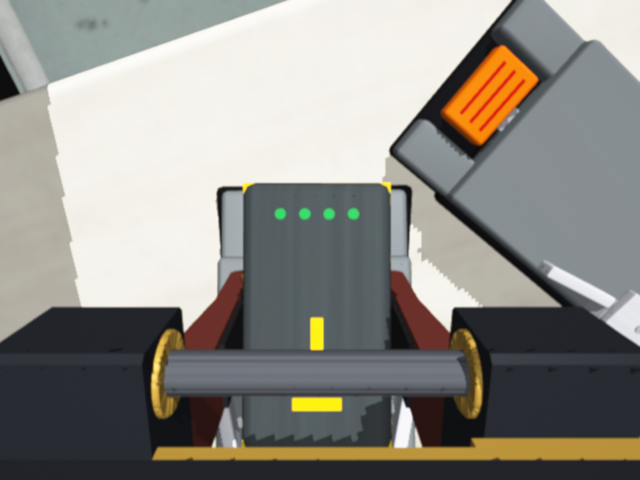

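View pics/s8c.png

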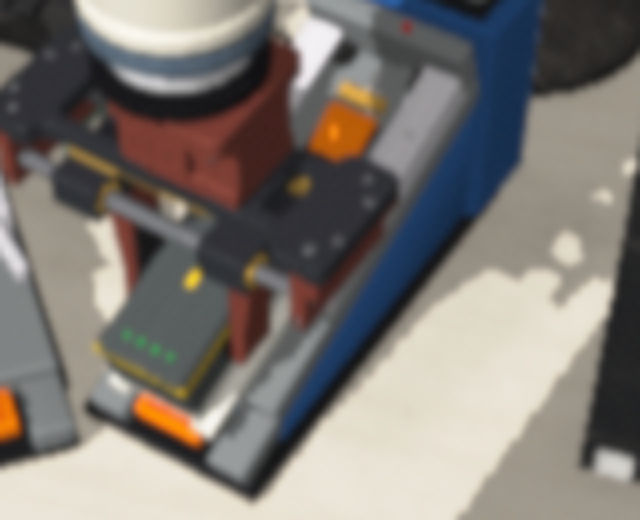

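```bash
python3 - <<'E'
from h import *
import itertools
p=ctrl.get_image('wrist')
cv2.imwrite('pics/w8c.png',cv2.resize(p['img'][170:460,220:410],None,fx=2.06,fy=2.06,interpolation=cv2.INTER_CUBIC))
np.savez('w8.npz',**{k:np.array(p[k]) for k in 'KRt'})
dk()
E
```

```text
15.58 [479.7 199.9  70.2] xtool 175.56 f [-3.2 -0.1  0.9] w 49.5
zt [ 0.033 -0.001 -0.999] grasp in dock [-108.8    0.6   45.1] force in dock [-2.7 -0.3  2. ]
```

View pics/w8c.png

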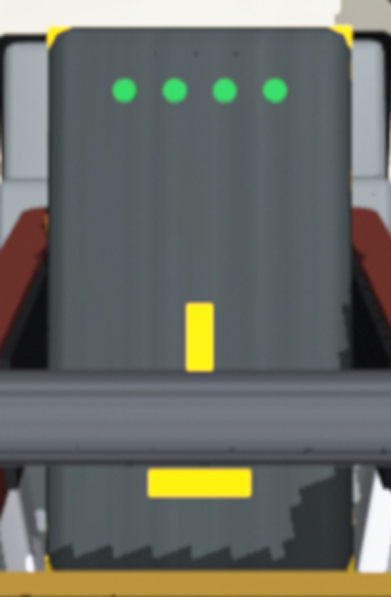

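```bash
python3 - <<'E'
from h import *
p=dict(np.load('w8.npz'))
P=[((-45,-25,57),(49,28)),((-45,25,57),(352,28)),((45,-25,57),(47,569)),((45,25,57),(352,569))]
P=[(a,(b[0]/2.06+220,b[1]/2.06+170)) for a,b in P]
for pit in (10,12,14,16,18,20,22):
  x,r2=fit(p,P,[482,200,50,-4],pit);print(pit,x.round(1),(Rl.T@(x[:3]-D)).round(1),np.abs(r2).mean().round(2))
E
```

```text
10 [483.8 199.7  43.5  -4.5] [-119.9    0.7    0.5] 1.4
12 [485.9 199.5  42.5  -4.5] [-118.3    0.7   -1.1] 0.97
14 [487.9 199.4  41.8  -4.5] [-116.6    0.8   -2.5] 0.57
16 [489.7 199.3  41.4  -4.5] [-115.     0.8   -3.4] 0.47
18 [491.5 199.1  41.2  -4.5] [-113.5    0.7   -4.3] 0.7
20 [493.3 198.9  41.   -4.5] [-111.9    0.7   -5.1] 0.84
22 [495.  198.8  41.   -4.5] [-110.3    0.7   -5.7] 1.08
```

>>> jog_arm(xyz=[[4.5,-0.5,1.4],[4.7,-0.5,1.6],[4.7,-0.4,1.6],[3,-0.2,1]], yaw=[0,0,0,0])

```text
t: 15.92
ee_pos: [494.0, 198.0, 75.8]
orientation: [0.12, 3.112, -0.003]
ft_force: [-3.5, 0.8, 3.4]
width: 49.7
```

```bash
python3 - <<'E'
from h import *
dk()
E
```

```text
15.92 [494.  198.   75.8] xtool 175.6 f [-3.5  0.8  3.4] w 49.7
zt [ 0.027 -0.003 -1.   ] grasp in dock [-93.2  -0.1  45.4] force in dock [-2.2  0.5  4.5]
```

>>> jog_arm(xyz=[[4,-0.3,1.3],[4.7,-0.4,1.6],[4.7,-0.4,1.6],[4.7,-0.4,1.6]], yaw=[0,0,0,0])

```text
t: 16.25
ee_pos: [512.0, 196.3, 82.5]
orientation: [0.12, 3.115, -0.004]
ft_force: [-4.0, 0.1, 4.9]
width: 49.8
```

```bash
python3 - <<'E'
from h import *
dk(); p=shot('scene','s9.png')
cv2.imwrite('pics/s9c.png',cv2.resize(p['img'][180:310,250:410],None,fx=4,fy=4,interpolation=cv2.INTER_CUBIC))
E
```

```text
16.25 [512.  196.3  82.5] xtool 175.6 f [-4.   0.1  4.9] w 49.8
zt [ 0.024 -0.004 -1.   ] grasp in dock [-73.9  -0.5  45.5] force in dock [-2.1 -0.2  6. ]
```

View pics/s9c.png

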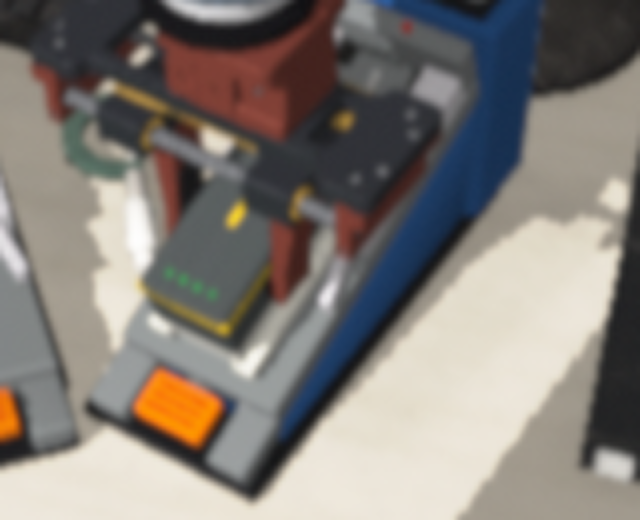

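The scene view shows the pack on the sloping bed with its front between the rails and the pad clear behind it. The forces are small, so I carry on.

>>> jog_arm(xyz=[[4.7,-0.2,1.6],[4.7,-0.2,1.6],[4.7,-0.4,1.6],[4.7,-0.4,1.6],[4.7,-0.4,1.6]], yaw=[0,0,0,0,0])

```text
t: 16.72
ee_pos: [536.5, 194.4, 91.5]
orientation: [0.12, 3.117, -0.004]
ft_force: [-4.9, -1.2, 5.3]
width: 49.8
```

```bash
python3 - <<'E'
from h import *
dk()
E
```

```text
16.72 [536.5 194.4  91.5] xtool 175.58 f [-4.9 -1.2  5.3] w 49.8
zt [ 0.022 -0.004 -1.   ] grasp in dock [-47.7  -0.4  45.6] force in dock [-2.7 -1.6  6.7]
```

>>> jog_arm(xyz=[[4.7,-0.3,1.6],[4.7,-0.3,1.6],[4.7,-0.3,1.6],[4.7,-0.3,1.6]], yaw=[0,0,0,0])

```text
t: 17.05
ee_pos: [550.3, 192.5, 96.4]
orientation: [0.123, 3.131, -0.008]
ft_force: [-10.8, 3.0, -0.2]
width: 49.6
```

```bash
python3 - <<'E'
from h import *
dk()
E
```

```text
17.05 [550.3 192.5  96.4] xtool 175.51 f [-10.8   3.   -0.2] w 49.6
zt [ 0.008 -0.005 -1.   ] grasp in dock [-32.7  -1.3  45.3] force in dock [-10.4   2.2   3.6]
```

>>> jog_arm(xyz=[[5.5,0.2,2],[6.5,-0.2,2.2],[6.5,-0.4,2.2]], yaw=[0,0,0])

```text
t: 17.3
ee_pos: [559.7, 191.6, 99.1]
orientation: [-0.124, -3.127, 0.013]
ft_force: [-10.0, 4.5, 2.0]
width: 49.9
```

```bash
python3 - <<'E'
from h import *
dk()
E
```

```text
17.3 [559.7 191.6  99.1] xtool 175.45 f [-10.    4.5   2. ] w 49.9
zt [-0.012 -0.008 -1.   ] grasp in dock [-22.6  -1.4  44.4] force in dock [-9.   3.7  5.4]
```

>>> jog_arm(xyz=[[5.5,0.5,2.2],[6,0,2.3],[6,-0.3,2.3]], yaw=[0,0,0])

```text
t: 17.55
ee_pos: [571.7, 191.1, 103.0]
orientation: [-0.123, -3.114, 0.017]
ft_force: [-6.1, 0.5, 0.6]
width: 49.5
```

```bash
python3 - <<'E'
from h import *
dk(); p=shot('scene','s10.png')
cv2.imwrite('pics/s10c.png',cv2.resize(p['img'][160:310,250:410],None,fx=4,fy=4,interpolation=cv2.INTER_CUBIC))
E
```

```text
17.55 [571.7 191.1 103. ] xtool 175.46 f [-6.1  0.5  0.6] w 49.5
zt [-0.026 -0.01  -1.   ] grasp in dock [-9.6 -0.9 43.9] force in dock [-5.5  0.   2.7]
```

View pics/s10c.png

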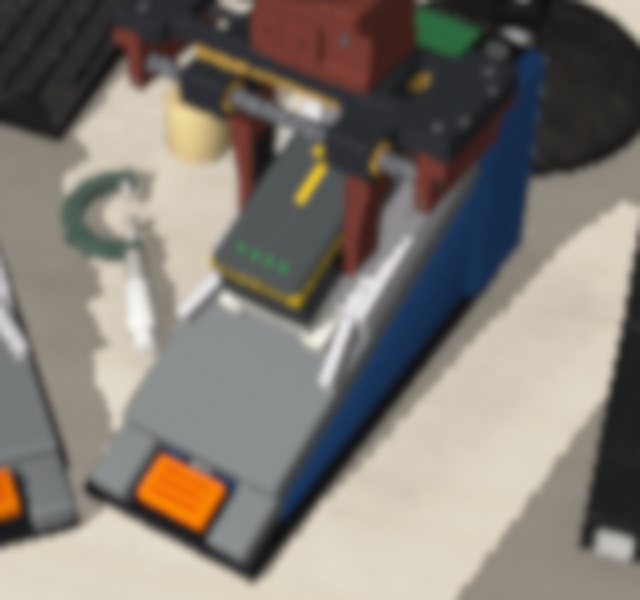

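>>> jog_arm(xyz=[[5.5,-0.2,2.3],[5.5,-0.4,2.3],[5.5,-0.4,2.3]], yaw=[0,0,0])

```text
t: 17.85
ee_pos: [578.5, 190.3, 105.2]
orientation: [-0.125, -3.09, 0.019]
ft_force: [-13.0, 5.8, -2.2]
width: 50.0
```

```bash
python3 - <<'E'
from h import *
dk()
E
```

```text
17.85 [578.5 190.3 105.2] xtool 175.34 f [-13.    5.8  -2.2] w 50.0
zt [-0.05  -0.01  -0.999] grasp in dock [-2.1 -1.1 43.5] force in dock [-13.4   4.8   2.5]
```

>>> jog_arm(xyz=[[5,0.8,2.2],[5,0,2.2]], yaw=[0,0])

```text
t: 18.02
ee_pos: [580.0, 190.3, 105.5]
orientation: [-0.125, -3.07, 0.025]
ft_force: [-13.5, 3.9, -1.3]
width: 50.0
```

```bash
python3 - <<'E'
from h import *
dk()
E
```

```text
18.02 [580.  190.3 105.5] xtool 175.31 f [-13.5   3.9  -1.3] w 50.0
zt [-0.069 -0.013 -0.998] grasp in dock [-0.2 -0.9 43.1] force in dock [-13.3   2.9   3.5]
```

>>> jog_arm(xyz=[[8,0,3],[8,0,3]], yaw=[0,0])

```text
t: 18.18
ee_pos: [585.4, 190.0, 106.9]
orientation: [-0.125, -3.046, 0.029]
ft_force: [-15.9, 2.4, -1.0]
width: 50.1
```

```bash
python3 - <<'E'
from h import *
dk()
p=shot('scene','s11.png')
cv2.imwrite('pics/s11c.png',cv2.resize(p['img'][160:310,250:410],None,fx=4,fy=4,interpolation=cv2.INTER_CUBIC))
p=shot('top','t11.png')
cv2.imwrite('pics/t11c.png',cv2.resize(p['img'][120:300,240:420],None,fx=3,fy=3,interpolation=cv2.INTER_CUBIC))
shot('wrist','w11.png')
E
```

```text
18.18 [585.4 190.  106.9] xtool 175.23 f [-15.9   2.4  -1. ] w 50.1
zt [-0.093 -0.015 -0.996] grasp in dock [ 5.8 -0.7 42.4] force in dock [-15.4   1.1   4.5]
```

View pics/s11c.png

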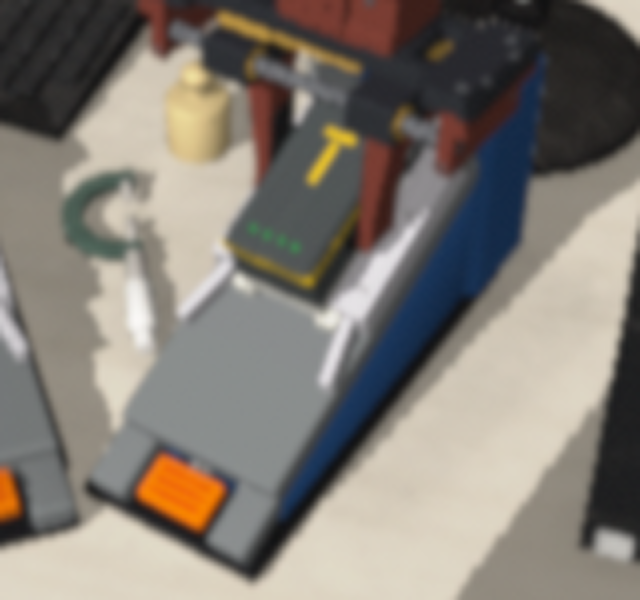

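View pics/w11.png

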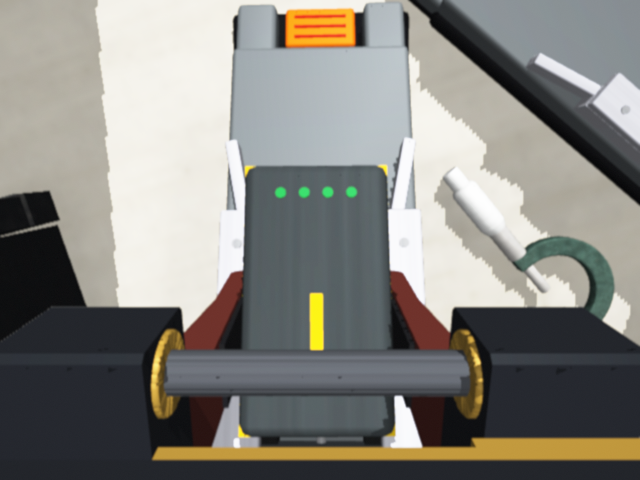

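```bash
cat >> h.py <<'E'
def ondock(p,uv,z):
    o,d=ray(p,uv); o2=Rl.T@(o-D);d2=Rl.T@d; return o2+d2*(z-o2[2])/d2[2]
E
python3 - <<'E'
from h import *
p=ctrl.get_image('wrist'); im=p['img']
np.savez('w12.npz',**{k:np.array(p[k]) for k in 'KRt'});cv2.imwrite('pics/w12.png',im)
print('pad c',ondock(p,(320.5,28),-2).round(1))
print('lip starts',ondock(p,(243,210),17).round(1),ondock(p,(390,210),17).round(1))
print('rear top',ondock(p,(247,167),57).round(1),ondock(p,(386,167),57).round(1))
cv2.imwrite('pics/w12c.png',cv2.resize(im[130:460,210:430],None,fx=1.8,fy=1.8,interpolation=cv2.INTER_CUBIC))
dk()
E
```

```text
pad c [-144.2   -0.2   -2. ]
lip starts [-40.3 -33.9  17. ] [-40.1  30.7  17. ]
rear top [-45.6 -25.   57. ] [-45.4  23.7  57. ]
18.38 [586.3 190.  107.1] xtool 175.24 f [-13.7   0.7   0.6] w 50.1
zt [-0.091 -0.015 -0.996] grasp in dock [ 6.6 -0.6 42.4] force in dock [-12.7  -0.3   5.2]
```

View pics/w12c.png

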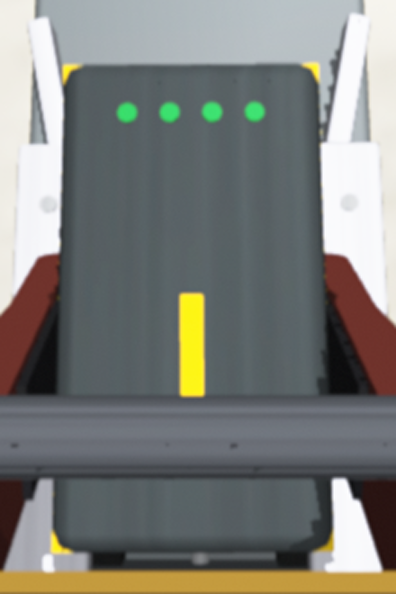

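>>> jog_arm(xyz=[[9,0,3.3],[9,0,3.3]], yaw=[0,0])

```text
t: 18.55
ee_pos: [592.2, 189.6, 108.8]
orientation: [-0.125, -3.022, 0.034]
ft_force: [-18.5, 1.3, -5.4]
width: 50.0
```

```bash
python3 - <<'E'
from h import *
dk()
p=ctrl.get_image('wrist'); im=p['img']
cv2.imwrite('pics/w13.png',im)
cv2.imwrite('pics/w13c.png',cv2.resize(im[130:460,210:430],None,fx=1.8,fy=1.8,interpolation=cv2.INTER_CUBIC))
np.savez('w13.npz',**{k:np.array(p[k]) for k in 'KRt'})
E
```

```text
18.55 [592.2 189.6 108.8] xtool 175.16 f [-18.5   1.3  -5.4] w 50.0
zt [-0.117 -0.017 -0.993] grasp in dock [13.2 -0.5 41.7] force in dock [-19.3  -0.1   1.3]
```

View pics/w13.png

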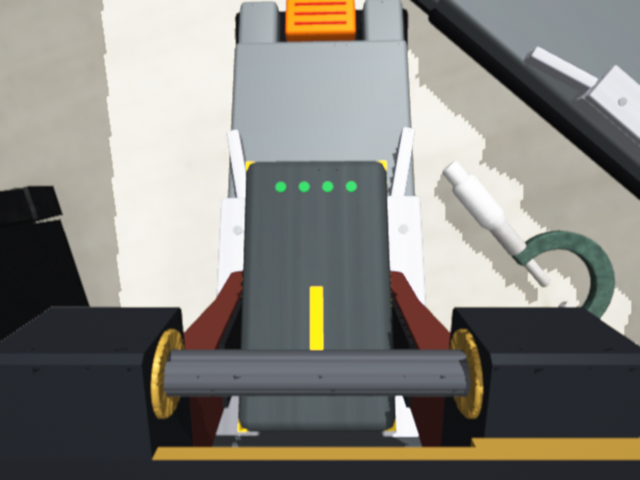

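```bash
python3 - <<'E'
from h import *
p=dict(np.load('w13.npz'))
print('pad c',ondock(p,(321,20),-2).round(1))
print('lip starts',ondock(p,(243,197),17).round(1),ondock(p,(390,197),17).round(1))
print('rear top',ondock(p,(247,163),57).round(1),ondock(p,(386,163),57).round(1))
print('front top',ondock(p,(243,432),57).round(1),ondock(p,(393,432),57).round(1))
E
```

```text
pad c [-1.462e+02 -1.000e-01 -2.000e+00]
lip starts [-40.5 -34.3  17. ] [-40.3  31.   17. ]
rear top [-40.5 -25.   57. ] [-40.2  24.   57. ]
front top [ 48.1 -22.7  57. ] [47.6 23.6 57. ]
```

View pics/w13c.png

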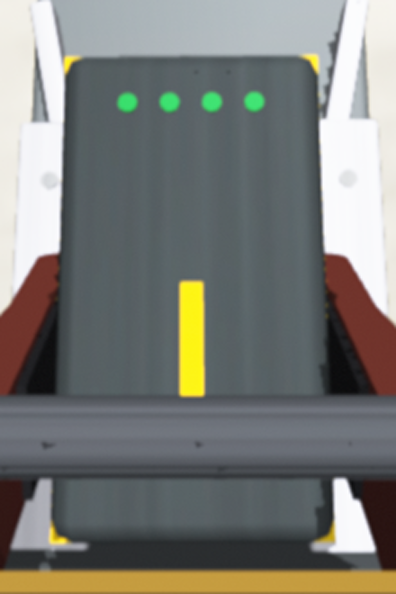

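>>> jog_arm(xyz=[[-1.5,0.1,-0.5],[-2.5,0.2,-0.8]], yaw=[0,0])

```text
t: 18.77
ee_pos: [588.9, 190.2, 107.3]
orientation: [-0.126, -3.021, 0.033]
ft_force: [9.3, -5.8, 8.4]
width: 49.9
```

```bash
python3 - <<'E'
from h import *
dk()
E
```

```text
18.77 [588.9 190.2 107.3] xtool 175.14 f [ 9.3 -5.8  8.4] w 49.9
zt [-0.119 -0.017 -0.993] grasp in dock [ 9.6 -0.2 41.4] force in dock [12.  -5.   4.6]
```

>>> jog_arm(xyz=[[-3,-0.3,-1.1],[-3.5,-0.3,-1.2]], yaw=[0,0])

```text
t: 18.93
ee_pos: [588.8, 190.0, 107.3]
orientation: [-0.126, -3.033, 0.029]
ft_force: [6.8, -0.8, 5.4]
width: 49.8
```

```bash
python3 - <<'E'
from h import *
dk()
E
```

```text
18.93 [588.8 190.  107.3] xtool 175.18 f [ 6.8 -0.8  5.4] w 49.8
zt [-0.106 -0.015 -0.994] grasp in dock [ 9.3 -0.4 41.5] force in dock [ 8.2 -0.3  2.7]
```

>>> jog_arm(xyz=[[-6,0.3,-2.2],[-7,0.4,-2.5]], yaw=[0,0])

```text
t: 19.1
ee_pos: [588.1, 190.1, 107.1]
orientation: [-0.124, -3.059, 0.026]
ft_force: [14.6, -6.2, 5.8]
width: 49.7
```

```bash
python3 - <<'E'
from h import *
dk()
E
```

```text
19.1 [588.1 190.1 107.1] xtool 175.31 f [14.6 -6.2  5.8] w 49.7
zt [-0.081 -0.014 -0.997] grasp in dock [ 8.2 -0.4 41.8] force in dock [16.1 -5.1  0.3]
```

>>> jog_arm(xyz=[[-8,0,-2.9],[-8,0,-2.9],[-8,0,-2.9],[-8,0,-2.9]], yaw=[0,0,0,0])

```text
t: 19.43
ee_pos: [585.9, 190.1, 106.7]
orientation: [-0.122, -3.121, 0.012]
ft_force: [14.5, -4.8, 3.3]
width: 50.0
```

```bash
python3 - <<'E'
from h import *
dk()
E
```

```text
19.43 [585.9 190.1 106.7] xtool 175.5 f [14.5 -4.8  3.3] w 50.0
zt [-0.019 -0.007 -1.   ] grasp in dock [ 4.9 -0.9 42.6] force in dock [15.1 -3.7 -2. ]
```

>>> jog_arm(xyz=[[-9,-0.5,-3.3],[-10.5,-0.5,-3.8],[-10.5,-0.3,-3.8],[-10.5,-0.3,-3.8]], yaw=[0,0,0,0])

```text
t: 19.77
ee_pos: [580.8, 190.4, 105.9]
orientation: [0.116, 3.084, 0.009]
ft_force: [18.7, -4.5, 3.0]
width: 50.1
```

```bash
python3 - <<'E'
from h import *
dk()
p=ctrl.get_image('wrist'); im=p['img']
cv2.imwrite('pics/w14.png',im)
np.savez('w14.npz',**{k:np.array(p[k]) for k in 'KRt'})
E
```

```text
19.77 [580.8 190.4 105.9] xtool 175.7 f [18.7 -4.5  3. ] w 50.1
zt [ 0.055  0.004 -0.998] grasp in dock [-1.6 -1.3 44. ] force in dock [18.9 -3.  -3.6]
```

View pics/w14.png

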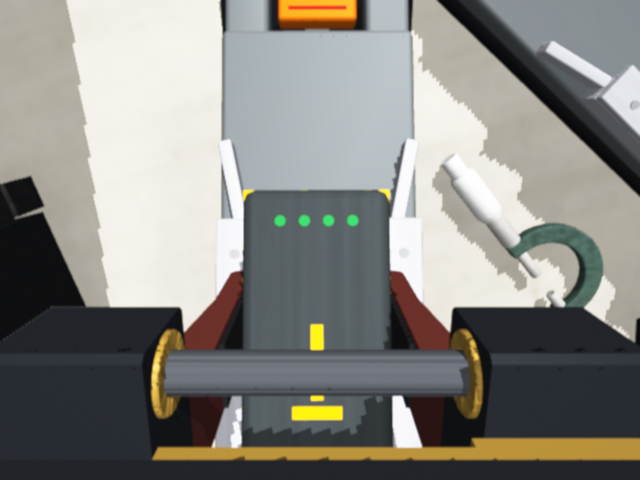

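```bash
python3 - <<'E'
from h import *
p=dict(np.load('w14.npz'))
print('lip starts',ondock(p,(243,219),17).round(1),ondock(p,(390,219),17).round(1))
print('rear top',ondock(p,(245,191),57).round(1),ondock(p,(390,191),57).round(1))
print('front top',ondock(p,(244,447),57).round(1))
dk()
E
```

```text
lip starts [-40.  -32.5  17. ] [-40.   30.4  17. ]
rear top [-46.  -25.3  57. ] [-46.   23.3  57. ]
front top [ 37.9 -25.   57. ]
19.82 [580.4 190.4 105.8] xtool 175.7 f [20.  -4.   2.1] w 50.1
zt [ 0.057  0.004 -0.998] grasp in dock [-1.9 -1.3 44.1] force in dock [19.7 -2.4 -5. ]
```

>>> jog_arm(xyz=[[0,0,0],[0.5,0.3,0.3],[0,0,0]], yaw=[0,0,0])

```text
t: 20.07
ee_pos: [581.2, 190.2, 105.9]
orientation: [0.117, 3.084, 0.009]
ft_force: [-2.6, 1.2, 5.6]
width: 49.8
```

>>> jog_arm(xyz=[[0,0,0],[0,0,0],[0,0,0],[0,0,0],[0,0,0],[0,0,0]], yaw=[0,0,0,0,0,0], gripper=0)

```text
t: 20.57
ee_pos: [582.9, 190.3, 105.2]
orientation: [0.117, 3.081, 0.01]
ft_force: [1.1, 0.7, -0.0]
width: 86.2
```

```bash
python3 - <<'E'
from h import *
dk()
p=ctrl.get_image('wrist'); im=p['img']
cv2.imwrite('pics/w15.png',im)
E
```

```text
20.57 [582.9 190.3 105.2] xtool 175.64 f [ 1.1  0.7 -0. ] w 86.2
zt [ 0.058  0.004 -0.998] grasp in dock [ 0.2 -1.2 42.7] force in dock [ 1.   0.7 -0.4]
```

View pics/w15.png

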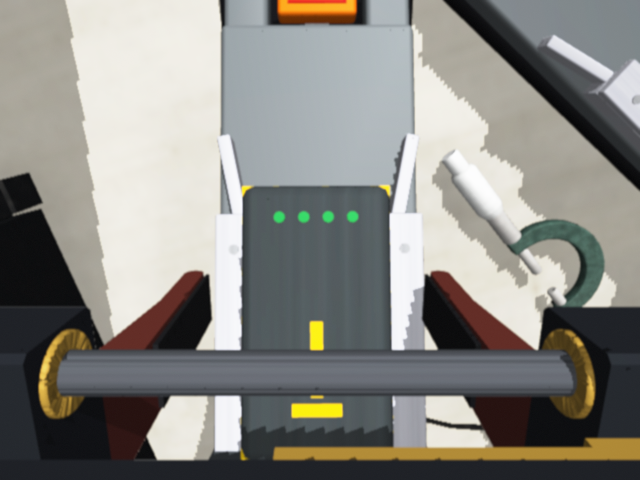

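The wrist view shows the fingers open and clear of both sides of the pack. The pack has not slid back: its rear edge is at row 186 and the lips start at row 214. I lift straight up and away.

>>> jog_arm(xyz=[[0,0,6],[0,0,12],[0,0,18],[0,0,20],[-8,0,20],[-10,0,20],[-10,0,15],[-10,0,10],[0,0,0],[0,0,0]], yaw=[0,0,0,0,0,0,0,0,0,0], gripper=0)

```text
t: 21.45
ee_pos: [544.0, 190.2, 240.0]
orientation: [0.117, 3.076, 0.013]
ft_force: [0.7, -0.4, 0.3]
width: 87.9
```

```bash
python3 - <<'E'
from h import *
dk()
p=shot('wrist','w16.png');np.savez('w16.npz',**{k:np.array(p[k]) for k in 'KRt'})
print(pp(p,'pack_body'),pp(p,'logger_dock'))
s=shot('scene','s16.png'); cv2.imwrite('pics/s16c.png',cv2.resize(s['img'][150:310,180:420],None,fx=3.2,fy=3.2,interpolation=cv2.INTER_CUBIC))
t=shot('top','t16.png')
for n,c in (('weight_1',s),('glue_bottle',s),('micrometer',s),('weight_1',t),('glue_bottle',t),('micrometer',t),('charger_button',t)): print(n,c['shot'],pp(c,n))
E
```

```text
21.45 [544.  190.2 240. ] xtool 175.62 f [ 0.7 -0.4  0.3] w 87.9
zt [ 0.063  0.006 -0.998] grasp in dock [  9.7  -4.3 182.6] force in dock [ 0.8 -0.3  0.1]
[([318.4, 272.9], 0.79)] [([319.1, 330.5], 0.28)]
weight_1 33 [([297.0, 194.9], 0.67), ([241.8, 284.7], 0.38)]
glue_bottle 33 [([390.6, 354.9], 0.83)]
micrometer 33 [([275.8, 229.0], 0.61)]
weight_1 34 [([253.7, 158.0], 0.74)]
glue_bottle 34 [([428.8, 295.5], 0.56), ([277.1, 302.8], 0.27)]
micrometer 34 [([259.3, 211.8], 0.7), ([254.5, 159.6], 0.42)]
charger_button 34 [([280.9, 304.3], 0.87), ([221.0, 254.3], 0.68)]
```

View pics/w16.png

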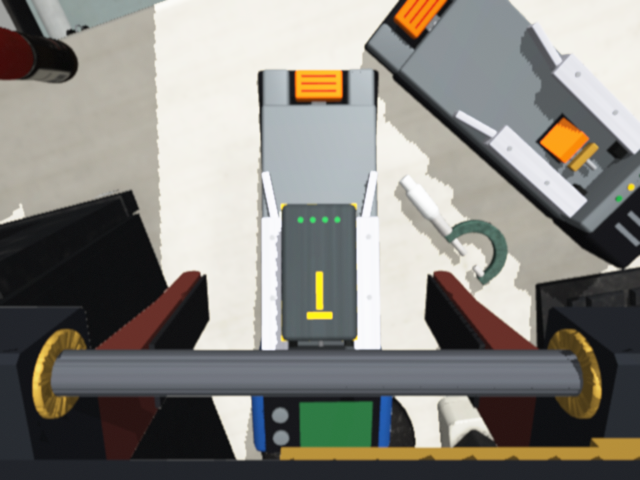

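View pics/s16c.png

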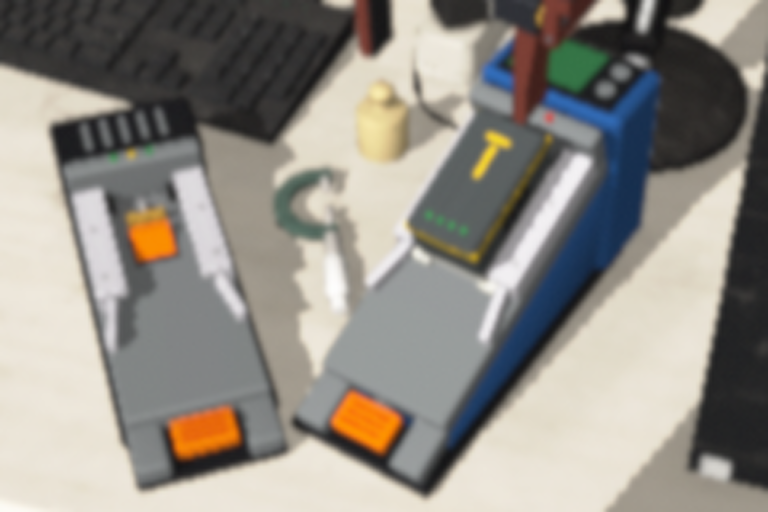

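```bash
python3 - <<'E'
from h import *
p=dict(np.load('w16.npz'))
print('lips',ondock(p,(276,219),17).round(1),ondock(p,(363,219),17).round(1))
print('rear',ondock(p,(282,205.5),57).round(1),ondock(p,(357,205.5),57).round(1),'front',ondock(p,(281.5,341),57).round(1),ondock(p,(357,341),57).round(1))
for z in (-2,-9): print('pad corners at z',z,[ondock(p,u,z).round(1)[:2].tolist() for u in ((294,70),(343,70),(343,101),(294,101))])
P=[((-45,-25,57),(282,205.5)),((-45,25,57),(357,205.5)),((45,-25,57),(281.5,341)),((45,25,57),(357,341))]
x,r=fit(p,P,[596,190,84,-4.4],20);print(x,Rl.T@(x[:3]-D),np.abs(r).mean())
im=cv2.imread('pics/w16.png');cv2.imwrite('pics/w16c.png',cv2.resize(im[55:350,240:400],None,fx=2,fy=2,interpolation=cv2.INTER_CUBIC))
E
```

```text
lips [-39. -33.  17.] [-38.9  32.3  17. ]
rear [-44.9 -25.7  57. ] [-44.8  23.7  57. ] front [ 43.4 -25.9  57. ] [43.6 23.1 57. ]
pad corners at z -2 [[-160.7, -20.3], [-160.8, 19.2], [-135.5, 19.1], [-135.4, -20.3]]
pad corners at z -9 [[-163.7, -20.6], [-163.8, 19.7], [-138.0, 19.6], [-137.9, -20.6]]
[597.51399097 188.99537879  79.19803131  -4.64620618] [-0.41090067 -1.20763996 -4.96059273] 0.08813089878165314
```

View pics/w16c.png

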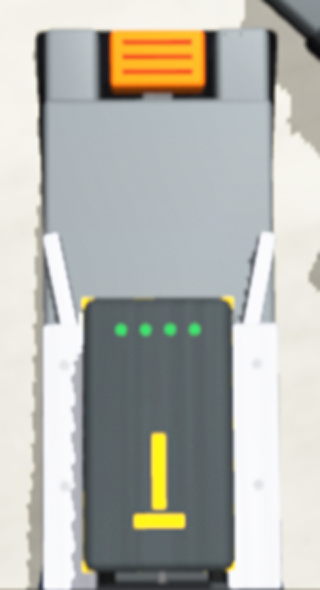

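The last views show the pack in the logger rail at about x = -0.4 to -1 mm and y = -1 mm. The logger pad is up, the charger catch is up, and the bystanders are where they were. I hand the job in.

```bash
python3 - <<'E'
from h import *
st(); print(ctrl.close_job())
E
```

```text
22.05 [543.6 190.  238.1] xtool 175.61 f [-0.4 -0.3 -1. ] w 88.1
the job is handed in; nothing more can be done
None
```

I moved the pack from the charger to the logger, where it latched, held a tug of about 20 N and stayed put when I let go. I handed the job in at about 22 s of the 61 s allowed.

**What I did:**
- I pressed the charger's pad to its stop, and the pack was ejected about 26 mm (the text says about 15).
- I gripped the pack, drew it out level, laid it on the logger's sloping bed and slid it up to the end stops with at most about 19 N along the rail.
- The readings during the tug were 8 to 16 N as it built up, then about 15 N, and 19 to 20 N at the end. The pack did not come off the catch.

**Last checks:**
- **Pack position:** after release it lay about 0.4 to 1 mm short of home along the rail and 1 mm off across it, and did not slip back. That is within the 3 to 4 mm allowed.
- **Catches:** the logger's pad measured fully up. The charger's pad and tongue looked up in the pictures, but I did not measure them.
- **Bystanders:** the weight, the glue bottle and the micrometer showed in their starting places, with detections within about 5 pixels of the first ones.
- **Robot:** it stood clear with no force on the tool.

**What disagreed:**
- **Height:** the wrist-camera fits put the logger's origin 81.5 to 82.7 mm above the desk, against the stated 85 mm, and the latched pack about 5 mm too low. I put this down to the calibration and my picked pixels, since position along and across the rail agreed to about 1 mm.
- **Tool tilt:** pushing and pulling tilted the tool by up to about 7 degrees, because each move starts from the measured pose. The tilt was mainly about the jaw axis and did not disturb the fit.

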